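Seal a balm jar in the spring sealing stand and keep it pressed

TASK

Set the loose lid that fits the open jar (60 mm across, not the bigger lid) on the jar standing in the spring sealing stand, so that it sits flush all round, then press down on the lid until the stand's platform has sunk 10 mm, half of its travel, with its pointer at the long middle mark. Keep it pressed there for at least three seconds so that the seal takes, and finish while still holding it down: do not let go. Do not push the platform to its bottom stop, press on nothing but the lid, and leave the other jars, the vial, the big lid and the spatula where they are.

Things in the scene. Friction and masses are not known exactly. Their poses are not given: they have to be found in the camera images.
- lid: the loose lid: a white plastic disc 60 mm across and 10 mm thick, with a 44 mm plug 6 mm deep under it, foot tapered; 16 mm tall in all, about 30 g. It starts lying plug down on the table, so that its disc spans 6 to 16 mm above the table. Origin at the centre of the plug's foot, z up. Pick it from above by the disc's edge.
- lid_top (a point): centre of the lid's flat upper face, 16 mm above the lid's origin
- jar: the open black jar, 60 mm across and tall, mouth 50 mm across, about 150 g, with a solid balm bar inside (its top 20 mm below the rim). It stands loose in the platform's 8 mm deep ring (64 mm inside). Origin at the centre of its underside, z up. With the lid seated, its disc resting on the rim, the lid's origin is 54 mm and the lid's top 70 mm above the jar's origin.
- jar_rim (a point): centre of the jar's mouth at rim height, 60 mm above the jar's origin (130 mm above the table while the platform is up)
- stand: the spring sealing stand, fixed: grey base plate 120 x 160 x 12 mm with a column guiding a round aluminium platform, 80 mm across, upper face 70 mm above the table at rest. Dark scale post (12 x 16 mm, top at 108 mm) 66 mm from the platform's axis along the stand's +y: short marks for both ends of the travel, a long one for the middle. Origin on the table under the platform's axis, z up.
- platform (a joint): how far the platform has sunk, in m: 0 is up (at rest, also with jar and lid on it), 0.020 is the bottom stop. A spring carries it: with jar and lid on it, it begins to sink at about 3.5 N of push and needs 0.6 N more for each mm, about 9.5 N at 10 mm; it springs back when let go.
- jar_a: bystander: closed round jar, 45 mm across and 40 mm tall, black lid; origin at the centre of its underside. Leave it alone.
- jar_b: bystander: closed round jar, 45 mm across and 40 mm tall, white lid; origin at the centre of its underside. Leave it alone.
- jar_c: bystander: closed round jar, 45 mm across and 40 mm tall, white lid; origin at the centre of its underside. Leave it alone.
- big_lid: bystander: a white lid of the same shape but for a wider jar, 88 mm across, 16 mm tall, lying plug down; origin at the centre of its underside. Leave it alone.
- vial: bystander: closed amber bottle, 38 mm across, 85 mm tall; origin at the centre of its underside. Leave it alone.
- spatula: bystander: spatula, 200 mm long, lying on the table. Leave it alone.
Mind the look-alikes: they are no part of the job. Leave any pink or yellow look-alike of the jar alone.

How it is judged (in metres and radians):
On the way, in this order (a step that is already met when the one before it is completed fails the run):
1. the lid sits level on the jar's rim, the platform not yet pressed down to the band (horizontal distance between lid and jar_rim below 0.006 m and z of lid in the frame of jar between 0.051 and 0.0565 m and angle between each of lid, jar's own z axis and vertical below 0.06 rad and value of joint platform below 0.006 m), for 0.1 s.
2. the platform is held 7 to 13 mm down for 2.5 s, by pressing on the seated lid (horizontal distance between lid and jar_rim below 0.006 m and z of lid in the frame of jar between 0.051 and 0.0565 m and angle between each of lid, jar's own z axis and vertical below 0.06 rad and value of joint platform between 0.007 and 0.013 m), for 2.5 s.
At the end, for the whole second after the job is handed in: The fingers still press the lid (over 4 N), which sits level on the jar's rim (within 6 mm of its axis, seated within 3 mm, tilted under 0.06 rad, jar upright in the stand); the platform is still at 7 to 13 mm of its travel, and the robot touches neither stand nor jar (all of step 2 and contact force between the fingers and lid above 4 N and contact force between lid and jar above 4 N and contact force between jar and stand above 4 N and contact force between each of the arm, the fingers and stand below 0.5 N and contact force between each of the arm, the fingers and jar below 0.5 N and velocity of joint platform between -0.01 and 0.01 m/s); the arm keeps its last pose, push and grip.
It fails at once if the platform is pushed to its bottom stop (beyond 18 mm) (value of joint platform above 0.018 m).
It fails at once if another thing on the table is moved by more than 30 mm (distance of any of jar_a, jar_b, jar_c, big_lid, vial, spatula from where it was at the start of the episode above 0.03 m).
It also fails if it takes over 58 s, if anything falls off the work surface, if the arm or the gripper's body presses on something with over 40 N, if the wrist force passes 120 N, or if a joint passes its speed limit or range.

ROBOT

A 6-joint arm with a two-finger parallel gripper is mounted at the origin on the work surface. World frame = base frame: x ahead of the robot, y to its left, z up, the work surface at z = 0. Lengths are in m, angles in degrees, forces in N, time in s.
With the tool pointing down it reaches from about 0.275 to 0.775 m from the base axis. Payload 14.6 kg.
Tool frame: the origin (TCP) lies on the centre line of the jaws, within the pads' length; the fingertips stand 22 mm ahead of it and the grasp point (between the pads) lies 3 mm ahead of it; z points along the fingers, y is the line along which they close (so a half turn about z gives the same grasp; the last joint's range is limited). The gripper opens to 85 mm and grips with 20 to 120 N. Pads are 22 mm wide; open, the fingers measure 114 mm over their backs; the gripper's body (76 mm by 85 mm) begins 54 mm behind the grasp point. The pads swing forward as they close: fully open they stand 13 mm farther back than shut.
Start: joints at [67.076, 15.075, -2.767, 72.158, 0, 81.102], TCP at [0.127, 0.509, 0.253] pointing down, gripper open.
Joint ranges: [-151.79, 151.79], [-50.71, 97.33], [-67.44, 78.34], [-121.81, 120.89], [-77.56, 73.72], [-180, 180]. Speed limits (degrees/s): [108.29, 108.29, 147.25, 159.86, 180, 180].

INTERFACE

Orientations are given as [roll, pitch, yaw] about the fixed x, y, z axes, in that order (R = Rz(yaw) Ry(pitch) Rx(roll)).
In Python, from rig import env, cams, finish_job gives the robot as it stands. The module is installed in compiled form; this text tells all that it offers.
- The arm moves only by the tool servo_tool, never from a script. Its argument "targets" is a list of rows, each an object of numbers: "grip": the opening, from 0 (shut) to 1 (fully open); "dx", "dy", "dz": the shift along the tool's x, y, z in cm; "rx", "ry", "rz": the turn, a rotation vector about the tool's x, y, z in rad. A call has exactly 10 rows; each row is the pose to reach, as a shift and turn from the pose commanded when the call began, along the tool's axes at that moment; what a row does not reach only later rows make up. A row lasts 1/8 s, in which the tool goes at most 62.5 mm and 10.7 degrees, less where a joint would pass 70% of its speed; a pose out of reach is approached as far as the arm can. A call with a gripper value outside its range is refused whole. The fingers move at their own pace and stop on an object; "squeeze" is the grip in N (left out, the last holds). Time passes only in rows, so rows that repeat a pose let the fingers close, or fill a call up. It gives the time, the measured TCP pose, the force, the opening and the grip force at its end, in the units of the state.
- env.read_state(): the state, without advancing time (a new reading comes with each control period).
- cams.capture(name): name is "side" or "top" or "wrist"; returns the picture (420x560x3 uint8, blue, green, red); there is no depth.
- cams.camera_params(name): a dict with "fx", "fy", "cx", "cy" (pixels), "rvec" (rotation vector, rad) and "tvec" (3), from world to camera coordinates, as OpenCV has them. Camera axes: x right, y down, z forward; pixel columns grow to the right and rows downward; lengths in m; the calibration is good to about 2 mm. A picture is of the moment at which its call begins: read the wrist's pose just before it. camera_params takes no time and is no camera call; for the wrist camera it gives the pose at the moment of the call.
- finish_job(): hands the job in; it is judged then, once.
The state is a dict: "time": time; "qpos": joint angles; "joint_vel": joint speeds; "tau": joint torques, N m; "ee_pos": TCP position; "tool_rot": TCP orientation; "wrist_force": force on the tool from outside, world axes, zero at the start; "wrist_torque": the same for the moment, N m; "finger_gap": finger opening in m; "grip_force": force on a finger pad.
Only numpy, scipy, OpenCV 4.12 (cv2) and the standard library are available. Lean on these libraries where they do the work, as an engineer would, in place of code of your own. Each camera call takes 0.05 s, during which the arm holds its last target. There are 200 camera calls.

## Working session

There is one attempt and no reset: what is moved stays moved. The work goes in short steps, Python scripts to look and compute and a tool call to move; the robot and the scene stay as the last step left them, time stands still between calls to the robot, and variables do not carry over. Pictures are saved under pics/ and viewed, at most 10 in all, crops included, and the job is handed in when it is done.

Besides the shell and the picture viewer there is one more tool, called after "Emit:" by a JSON object that holds its "api" and its "payload". servo_tool: Moves the arm, as the interface text tells. Its arguments: {"type":"object","properties":{"targets":{"type":"array"},"squeeze":{"type":"number"}},"required":["targets"]}

```bash
mkdir -p pics
cat > h.py <<'E'
import numpy as np, cv2
from rig import env, cams, finish_job
def ray(p,u,v,z):
    R=cv2.Rodrigues(np.array(p["rvec"],float))[0]; t=np.array(p["tvec"],float).ravel()
    c=-R.T@t; d=R.T@np.array([(u-p["cx"])/p["fx"],(v-p["cy"])/p["fy"],1.])
    return c+d*(z-c[2])/d[2]
def proj(p,X):
    K=np.array([[p["fx"],0,p["cx"]],[0,p["fy"],p["cy"]],[0,0,1]])
    return cv2.projectPoints(np.array([X],float),np.array(p["rvec"],float),np.array(p["tvec"],float),K,None)[0].ravel()
E
python3 - <<'E'
from h import *
s=env.read_state(); print(s)
ims=[cams.capture(n) for n in("top","side")]
for n,i in zip(("top","side"),ims): cv2.imwrite(f"pics/{n}0.png",i); print(n,cams.camera_params(n))
E
```

```text
{'time': 0.0, 'qpos': array([ 6.70764074e+01,  1.50992365e+01, -2.80426665e+00,  7.21565484e+01,
       -7.85253400e-04,  8.11017641e+01]), 'joint_vel': array([ 0.02355956,  0.05741465,  0.0473004 ,  0.03674013, -0.08277883,
        0.01231122]), 'tau': array([-7.56303139e-03, -6.37612367e+01,  3.84562898e+01,  1.37874641e-02,
       -4.05657483e-04, -3.56789610e-05]), 'ee_pos': array([0.12714916, 0.50912017, 0.25281821]), 'tool_rot': array([-1.79940550e+02, -8.51296167e-03,  1.65974639e+02]), 'wrist_force': array([-0.04061571, -0.47691012, -0.38038607]), 'wrist_torque': array([-0.05762083,  0.0161325 , -0.02608925]), 'grip_force': 0.0, 'finger_gap': 0.08527306946115691}
top {'fx': 482.88263669621017, 'fy': 482.88263669621017, 'cx': 276.9807058860025, 'cy': 216.08742655880081, 'rvec': array([ 2.1385909 , -2.09615283,  0.19120768]), 'tvec': array([0.00346631, 0.54759645, 1.09218012])}
side {'fx': 484.57136478574034, 'fy': 484.57136478574034, 'cx': 272.6720427189426, 'cy': 210.91010840650935, 'rvec': array([ 2.40056488, -0.53897446,  0.18554673]), 'tvec': array([-0.47205646,  0.26360571,  1.12528195])}
```

View pics/top0.png

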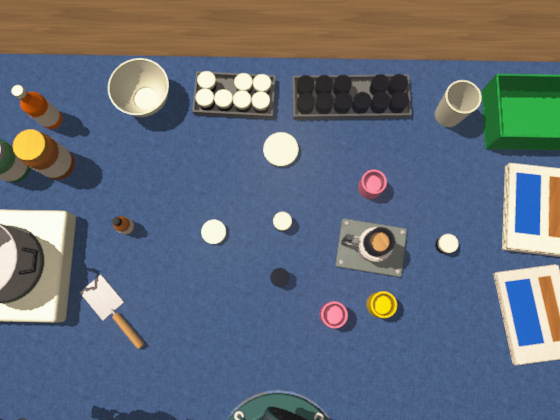

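View pics/side0.png

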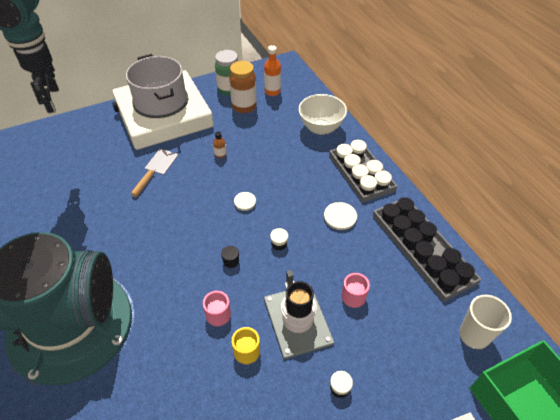

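The top view shows several white discs. (213,232) is about 26 px, or 60 mm, and lies flat. (281,149) is about 36 px, so it is the big lid. (283,221) and (448,243) are about 20 px and tall, so they are jar_b and jar_c. The one that fits is (213,232). The open black jar stands in the stand at (377,243), with the scale post on its left at about (350,241). The next step measures these and confirms the choice with a crop.

Run:
```python
from h import *
cr=[]
for n,zs in(("top",None),("side",None)):
    im=cv2.imread(f"pics/{n}0.png"); p=cams.camera_params(n)
    hsv=cv2.cvtColor(im,cv2.COLOR_BGR2HSV)
    m=cv2.inRange(hsv,(0,0,150),(179,70,255))
    N,l,st,ce=cv2.connectedComponentsWithStats(m)
    for k in range(1,N):
        if 150<st[k,4]<2000:
            e=cv2.fitEllipse(max(cv2.findContours((l==k).astype(np.uint8),0,1)[0],key=len))
            d=1000*abs(p["tvec"][2])
            print(n,ce[k].round(1),st[k,2:],np.round(e[1],1),ray(p,*e[0],.014).round(4), "mm",np.linalg.norm(ray(p,e[0][0]+e[1][1]/2,e[0][1],.014)-ray(p,e[0][0]-e[1][1]/2,e[0][1],.014)).round(4))
im=cv2.imread("pics/top0.png")
a=cv2.resize(im[190:260,180:310],(780,420),interpolation=2)[:290]
b=cv2.resize(im[205:285,325:415],None,fx=3.5,fy=3.5,interpolation=2)
b2=cv2.resize(cv2.imread("pics/side0.png")[265:355,260:345],None,fx=3.3,fy=3.3,interpolation=2)
c=np.zeros((590,780,3),np.uint8); c[:290]=a; h=min(298,b.shape[0]); c[290:290+h,:b.shape[1]]=b[:h]; c[290:290+b2.shape[0],400:400+b2.shape[1]]=b2[:300]
cv2.imwrite("pics/crop.png",c)
p=cams.camera_params("top")
print("jar rim",ray(p,378,242,.13),"post",ray(p,349,242,.108))
```

```text
top [144.4  88.3] [  62   57 1823] [56.1 61.5] [0.8906 0.383  0.014 ] mm 0.1597
top [234.1  90.7] [  77   38 1862] [37.1 80.2] [0.8854 0.132  0.014 ] mm 0.2074
top [462.2  99.5] [ 46  38 712] [32.6 48. ] [ 0.8712 -0.4472  0.014 ] mm 0.1227
top [280.2 148.4] [ 36  34 973] [33.6 35.1] [0.7283 0.0102 0.014 ] mm 0.0883
top [281.8 220.2] [ 20  19 292] [18.3 18.6] [0.5447 0.0028 0.014 ] mm 0.0454
top [213.  231.1] [ 25  25 505] [24.  24.9] [0.5144 0.1701 0.014 ] mm 0.0608
top [364.7 242.3] [ 33  42 325] [23.5 44.4] [ 0.4971 -0.2092  0.014 ] mm 0.1073
top [448.2 242.7] [ 20  20 312] [18.6 19.5] [ 0.4972 -0.4004  0.014 ] mm 0.047
top [102.4 298.5] [ 42  47 957] [33.3 39.5] [0.3482 0.4265 0.014 ] mm 0.0943
side [272.2  82.7] [ 13  14 151] [12.4 14.7] [0.8128 0.6226 0.014 ] mm 0.0514
side [242.6  98.1] [ 20  17 255] [16.9 19.4] [0.6858 0.5887 0.014 ] mm 0.0657
side [322.3 109.8] [  50   37 1290] [33.6 47.8] [0.897  0.4144 0.014 ] mm 0.157
side [363.6 164.8] [  61   51 1304] [30.2 64.6] [0.8867 0.1314 0.014 ] mm 0.19
side [160.7 161.3] [ 33  24 472] [19.9 30.4] [0.3459 0.4123 0.014 ] mm 0.0907
side [244.5 200. ] [ 24  19 332] [17.8 21.9] [0.5129 0.1649 0.014 ] mm 0.0609
side [340.2 214.8] [ 34  27 726] [26.2 33.2] [0.7259 0.0049 0.014 ] mm 0.0897
side [278.8 235.5] [ 19  17 249] [16. 18.] [0.5457 0.0131 0.014 ] mm 0.0472
side [296.4 320.8] [  70   66 1598] [51.  75.1] [ 0.4778 -0.2289  0.014 ] mm 0.172
side [486.8 318.7] [  44   54 1396] [41.6 55.1] [ 0.8763 -0.4071  0.014 ] mm 0.1262
side [216.1 306.8] [ 19  12 167] [10.7 17.7] [ 0.323  -0.1109  0.014 ] mm 0.0416
side [341.1 381.5] [ 23  24 427] [21.5 23.4] [ 0.4986 -0.3888  0.014 ] mm 0.0494
jar rim [ 0.47922196 -0.20780933  0.13      ] post [ 0.48105385 -0.14775654  0.108     ]
```

View pics/crop.png

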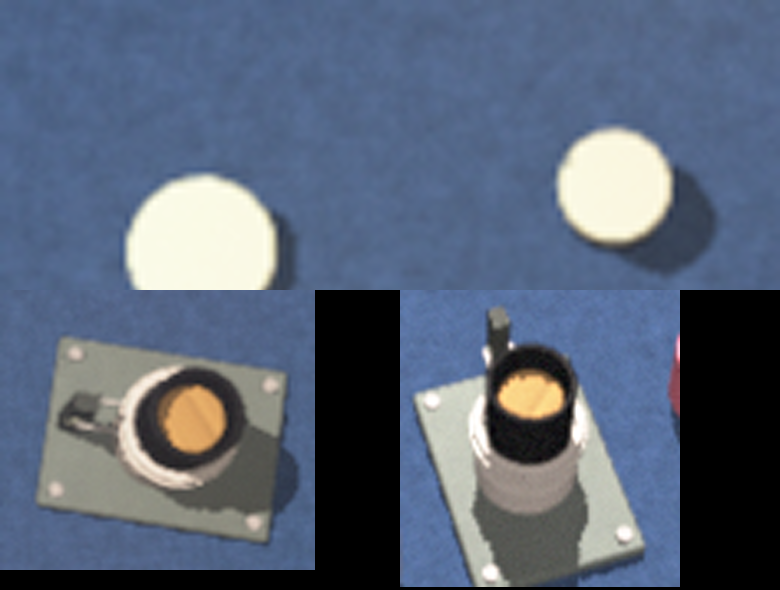

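The crop confirms it. The flat 60 mm lid is the left disc, top px (213,231), and the right-hand one is a taller jar. The jar rim centre is near top px (379,241). Next I work out the approach.

```bash
cat >> h.py <<'E'
from scipy.spatial.transform import Rotation as Ro
def delta(target):
    s=env.read_state(); R=Ro.from_euler("xyz",s["tool_rot"],degrees=True)
    print("t",s["time"],"pos",s["ee_pos"].round(4),"rot",s["tool_rot"].round(2),"F",s["wrist_force"].round(2),"gap",round(s["finger_gap"],4))
    print("shift cm (tool)",(100*R.inv().apply(np.array(target)-s["ee_pos"])).round(2))
E
python3 -c "
from h import *
delta([.514,.168,.18])
p=cams.camera_params('wrist');R=cv2.Rodrigues(np.array(p['rvec']))[0];print('cam',-R.T@p['tvec'],R[2],p['fx'])"
```

```text
t 0.1 pos [0.1272 0.5091 0.2529] rot [-1.7995e+02 -1.0000e-02  1.6597e+02] F [ 0.64 -0.4  -0.45] gap 0.0854
shift cm (tool) [-45.8  -23.72   7.3 ]
cam [0.06173378 0.52622017 0.3740592 ] [ 0.25903417 -0.06504192 -0.9636757 ] 309.17805764655026
```

Emit:
{"api": "servo_tool", "payload": {"targets": [{"grip": 1, "dx": -4.6, "dy": -2.4, "dz": 0.7}, {"grip": 1, "dx": -9.2, "dy": -4.7, "dz": 1.5}, {"grip": 1, "dx": -13.7, "dy": -7.1, "dz": 2.2}, {"grip": 1, "dx": -18.3, "dy": -9.5, "dz": 2.9}, {"grip": 1, "dx": -22.9, "dy": -11.9, "dz": 3.6}, {"grip": 1, "dx": -27.5, "dy": -14.2, "dz": 4.4}, {"grip": 1, "dx": -32.1, "dy": -16.6, "dz": 5.1}, {"grip": 1, "dx": -36.6, "dy": -19.0, "dz": 5.8}, {"grip": 1, "dx": -41.2, "dy": -21.3, "dz": 6.6}, {"grip": 1, "dx": -45.8, "dy": -23.7, "dz": 7.3}]}}

```text
schema error: expected keys grip, dx, dy, dz, rx, ry, rz
```

```bash
cat > lid.py <<'E'
from h import *
delta([.514,.168,.18])
p=cams.camera_params("wrist"); im=cams.capture("wrist"); cv2.imwrite("pics/w1.png",im)
m=cv2.inRange(cv2.cvtColor(im,cv2.COLOR_BGR2HSV),(0,0,150),(179,70,255))
N,l,st,ce=cv2.connectedComponentsWithStats(m)
for k in range(1,N):
    if st[k,4]>300:
        e=cv2.fitEllipse(max(cv2.findContours((l==k).astype(np.uint8),0,1)[0],key=len))
        print(st[k],np.round(e[0],1),np.round(e[1],1),ray(p,*e[0],.016).round(4))
E
python3 lid.py
```

```text
t 0.1 pos [0.1272 0.5091 0.2529] rot [-1.7995e+02 -1.0000e-02  1.6597e+02] F [ 0.64 -0.4  -0.45] gap 0.0854
shift cm (tool) [-45.8  -23.72   7.3 ]
[ 435  271  125   54 3381] [507.2 297.6] [ 45. 122.] [0.3481 0.7589 0.016 ]
[ 318  305   73   57 2623] [355.2 331.3] [50.4 69.1] [0.3507 0.5568 0.016 ]
[ 229  312   71   39 1553] [262.  334.1] [33.5 66.9] [0.3246 0.4334 0.016 ]
```

View pics/w1.png

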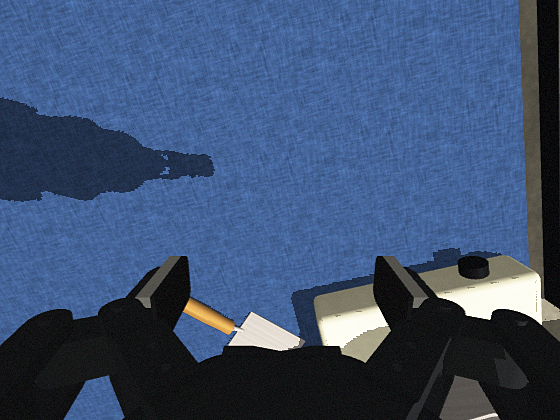

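The call was refused because every row needs all its keys. The arm has not moved, so this wrist view only shows the fingertips at (185,260) and (380,260) over the start area. I resend the move.

Emit:
{"api": "servo_tool", "payload": {"targets": [{"grip": 1, "dx": -4.6, "dy": -2.4, "dz": 0.7, "rx": 0, "ry": 0, "rz": 0}, {"grip": 1, "dx": -9.2, "dy": -4.7, "dz": 1.5, "rx": 0, "ry": 0, "rz": 0}, {"grip": 1, "dx": -13.7, "dy": -7.1, "dz": 2.2, "rx": 0, "ry": 0, "rz": 0}, {"grip": 1, "dx": -18.3, "dy": -9.5, "dz": 2.9, "rx": 0, "ry": 0, "rz": 0}, {"grip": 1, "dx": -22.9, "dy": -11.9, "dz": 3.6, "rx": 0, "ry": 0, "rz": 0}, {"grip": 1, "dx": -27.5, "dy": -14.2, "dz": 4.4, "rx": 0, "ry": 0, "rz": 0}, {"grip": 1, "dx": -32.1, "dy": -16.6, "dz": 5.1, "rx": 0, "ry": 0, "rz": 0}, {"grip": 1, "dx": -36.6, "dy": -19.0, "dz": 5.8, "rx": 0, "ry": 0, "rz": 0}, {"grip": 1, "dx": -41.2, "dy": -21.3, "dz": 6.6, "rx": 0, "ry": 0, "rz": 0}, {"grip": 1, "dx": -45.8, "dy": -23.7, "dz": 7.3, "rx": 0, "ry": 0, "rz": 0}]}}

```text
time: 1.4
ee_pos: [0.5152, 0.167, 0.1799]
tool_rot: [-180.0, -0.0, 166.0]
wrist_force: [-0.3, 0.4, -1.1]
finger_gap: 0.0854
grip_force: 0.0
```

```bash
sed -i 's/w1.png/w2.png/' lid.py; python3 lid.py
```

```text
t 1.4 pos [0.5152 0.167  0.1799] rot [-1.8000e+02 -1.0000e-02  1.6596e+02] F [-0.28  0.42 -1.12] gap 0.0854
shift cm (tool) [ 0.14  0.07 -0.01]
[ 250  162   63   61 3072] [281.  192.1] [60.7 62.6] [0.5117 0.1683 0.016 ]
[  89  242   54   47 1916] [115.6 265.5] [44.4 53.7] [ 0.5448 -0.012   0.016 ]
```

View pics/w2.png

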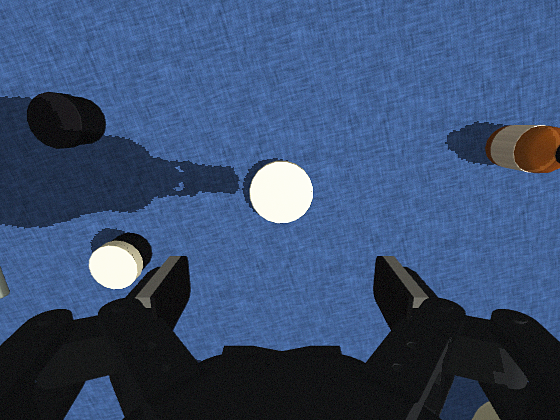

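The lid shows at (281,192), between the fingers, and casts to (0.512, 0.168). I descend to it with TCP z at about 0.024.

Emit:
{"api": "servo_tool", "payload": {"targets": [{"grip": 1, "dx": 0.28, "dy": 0, "dz": 3, "rx": 0, "ry": 0, "rz": 0}, {"grip": 1, "dx": 0.28, "dy": 0, "dz": 6, "rx": 0, "ry": 0, "rz": 0}, {"grip": 1, "dx": 0.28, "dy": 0, "dz": 9, "rx": 0, "ry": 0, "rz": 0}, {"grip": 1, "dx": 0.28, "dy": 0, "dz": 11, "rx": 0, "ry": 0, "rz": 0}, {"grip": 1, "dx": 0.28, "dy": 0, "dz": 12.5, "rx": 0, "ry": 0, "rz": 0}, {"grip": 1, "dx": 0.28, "dy": 0, "dz": 14, "rx": 0, "ry": 0, "rz": 0}, {"grip": 1, "dx": 0.28, "dy": 0, "dz": 15, "rx": 0, "ry": 0, "rz": 0}, {"grip": 1, "dx": 0.28, "dy": 0, "dz": 15.6, "rx": 0, "ry": 0, "rz": 0}, {"grip": 1, "dx": 0.28, "dy": 0, "dz": 15.6, "rx": 0, "ry": 0, "rz": 0}, {"grip": 1, "dx": 0.28, "dy": 0, "dz": 15.6, "rx": 0, "ry": 0, "rz": 0}]}}

```text
time: 2.7
ee_pos: [0.5117, 0.1692, 0.0247]
tool_rot: [180.0, 0.0, 166.0]
wrist_force: [0.3, 0.7, 0.8]
finger_gap: 0.0857
grip_force: 0.0
```

Emit:
{"api": "servo_tool", "payload": {"targets": [{"grip": 0.8, "dx": 0, "dy": 0, "dz": 0, "rx": 0, "ry": 0, "rz": 0}, {"grip": 0.75, "dx": 0, "dy": 0, "dz": 0, "rx": 0, "ry": 0, "rz": 0}, {"grip": 0.7, "dx": 0, "dy": 0, "dz": 0, "rx": 0, "ry": 0, "rz": 0}, {"grip": 0.6, "dx": 0, "dy": 0, "dz": 0, "rx": 0, "ry": 0, "rz": 0}, {"grip": 0.5, "dx": 0, "dy": 0, "dz": 0, "rx": 0, "ry": 0, "rz": 0}, {"grip": 0.5, "dx": 0, "dy": 0, "dz": 0, "rx": 0, "ry": 0, "rz": 0}, {"grip": 0.5, "dx": 0, "dy": 0, "dz": 0, "rx": 0, "ry": 0, "rz": 0}, {"grip": 0.5, "dx": 0, "dy": 0, "dz": 0, "rx": 0, "ry": 0, "rz": 0}, {"grip": 0.5, "dx": 0, "dy": 0, "dz": 0, "rx": 0, "ry": 0, "rz": 0}, {"grip": 0.5, "dx": 0, "dy": 0, "dz": 0, "rx": 0, "ry": 0, "rz": 0}], "squeeze": 30}}

```text
time: 3.95
ee_pos: [0.5115, 0.1691, 0.0246]
tool_rot: [180.0, 0.0, 166.0]
wrist_force: [-1.2, -0.5, 6.6]
finger_gap: 0.0573
grip_force: 30.7
```

Emit:
{"api": "servo_tool", "payload": {"targets": [{"grip": 0.5, "dx": 0, "dy": 0, "dz": -0.5, "rx": 0, "ry": 0, "rz": 0}, {"grip": 0.5, "dx": 0, "dy": 0, "dz": -1, "rx": 0, "ry": 0, "rz": 0}, {"grip": 0.5, "dx": 0, "dy": 0, "dz": -2, "rx": 0, "ry": 0, "rz": 0}, {"grip": 0.5, "dx": 0, "dy": 0, "dz": -4, "rx": 0, "ry": 0, "rz": 0}, {"grip": 0.5, "dx": 0, "dy": 0, "dz": -7, "rx": 0, "ry": 0, "rz": 0}, {"grip": 0.5, "dx": 0, "dy": 0, "dz": -10, "rx": 0, "ry": 0, "rz": 0}, {"grip": 0.5, "dx": 0, "dy": 0, "dz": -13, "rx": 0, "ry": 0, "rz": 0}, {"grip": 0.5, "dx": 0, "dy": 0, "dz": -16, "rx": 0, "ry": 0, "rz": 0}, {"grip": 0.5, "dx": 0, "dy": 0, "dz": -18, "rx": 0, "ry": 0, "rz": 0}, {"grip": 0.5, "dx": 0, "dy": 0, "dz": -18, "rx": 0, "ry": 0, "rz": 0}]}}

```text
time: 5.2
ee_pos: [0.512, 0.1692, 0.2059]
tool_rot: [179.9, 0.1, 166.0]
wrist_force: [1.1, -1.0, -1.0]
finger_gap: 0.0572
grip_force: 32.1
```

Run:
```python
from h import *
delta([.479,-.208,.21])
im=cams.capture("wrist"); p=cams.camera_params("wrist"); t=cams.capture("side");cv2.imwrite("pics/s3.png",t)
q=proj(cams.camera_params("side"),env.read_state()["ee_pos"]).astype(int); print(q, proj(p,env.read_state()["ee_pos"]))
x,y=max(q[0]-40,0),max(q[1]-40,0)
c=cv2.resize(t[y:y+80,x:x+80],(420,420),interpolation=2)
cv2.imwrite("pics/w3.png",np.hstack([im[:,100:460],c]))
```

```text
t 5.2 pos [0.512  0.1692 0.2059] rot [1.7994e+02 1.5000e-01 1.6598e+02] F [ 1.06 -1.   -1.02] gap 0.0572
shift cm (tool) [ -5.94 -37.4   -0.44]
[239 149] [279.49865604 281.18123057]
```

View pics/w3.png

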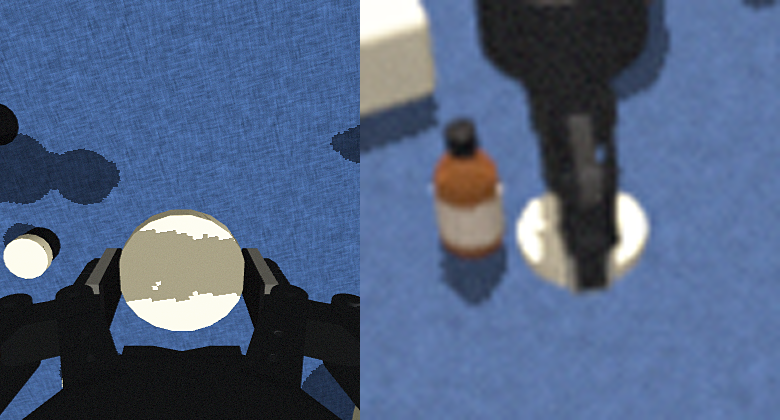

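The lid is held level between the fingers, with its wrist ellipse centred at about (282,272). From the side it sits at the fingertips, clear of the vial. I go beside the jar for a close look, since the lid would hide it from directly above.

Emit:
{"api": "servo_tool", "payload": {"targets": [{"grip": 0.5, "dx": -1.3, "dy": -3.7, "dz": -1.4, "rx": 0, "ry": 0, "rz": 0}, {"grip": 0.5, "dx": -2.6, "dy": -7.5, "dz": -1.4, "rx": 0, "ry": 0, "rz": 0}, {"grip": 0.5, "dx": -4, "dy": -11.5, "dz": -1.4, "rx": 0, "ry": 0, "rz": 0}, {"grip": 0.5, "dx": -5.5, "dy": -15.5, "dz": -1.4, "rx": 0, "ry": 0, "rz": 0}, {"grip": 0.5, "dx": -7, "dy": -19.5, "dz": -1.4, "rx": 0, "ry": 0, "rz": 0}, {"grip": 0.5, "dx": -8.5, "dy": -23.5, "dz": -1.4, "rx": 0, "ry": 0, "rz": 0}, {"grip": 0.5, "dx": -10, "dy": -27.5, "dz": -1.4, "rx": 0, "ry": 0, "rz": 0}, {"grip": 0.5, "dx": -11.5, "dy": -31.5, "dz": -1.4, "rx": 0, "ry": 0, "rz": 0}, {"grip": 0.5, "dx": -13, "dy": -35, "dz": -1.4, "rx": 0, "ry": 0, "rz": 0}, {"grip": 0.5, "dx": -13.1, "dy": -36.8, "dz": -1.4, "rx": 0, "ry": 0, "rz": 0}]}}

```text
time: 6.55
ee_pos: [0.549, -0.2212, 0.2169]
tool_rot: [180.0, -0.1, 165.9]
wrist_force: [0.7, 0.1, -0.6]
finger_gap: 0.0574
grip_force: 32.2
```

Run:
```python
from h import *
delta([.479,-.208,.22])
p=cams.camera_params("wrist"); im=cams.capture("wrist"); s=env.read_state()
cv2.imwrite("pics/w4.png",im)
print("jar approx px",proj(p,[.479,-.208,.13]), "lid top px if centred",proj(p,s["ee_pos"]-[0,0,.0086]))
print("lid ctr", ray(p,282,272,s["ee_pos"][2]-.0086)-s["ee_pos"])
```

```text
t 6.55 pos [ 0.549  -0.2212  0.2169] rot [ 1.7997e+02 -1.0000e-01  1.6590e+02] F [ 0.68  0.13 -0.62] gap 0.0574
shift cm (tool) [ 7.11 -0.43 -0.3 ]
jar approx px [273.55811601 116.30304385] lid top px if centred [277.56906574 272.99053979]
lid ctr [ 1.09608860e-05  2.10852092e-03 -8.60000000e-03]
```

View pics/w4.png

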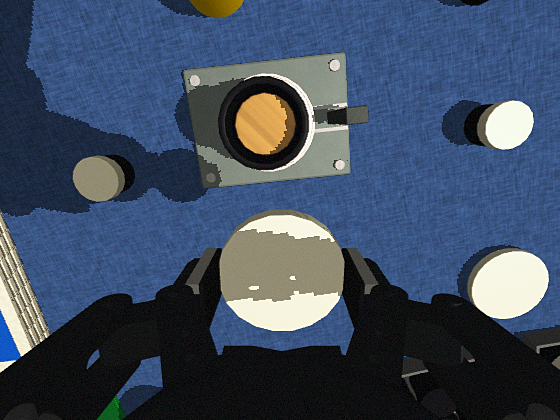

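The stand and open jar are at about (263,122), with the post on the right at (345,114). The held lid is at (282,272). Next I fit the black rim and the lid.

Run:
```python
from h import *
p=cams.camera_params("wrist"); im=cv2.imread("pics/w4.png"); s=env.read_state(); e0=s["ee_pos"]
sub=np.zeros(im.shape[:2],np.uint8); cv2.circle(sub,(264,122),56,255,-1)
m=(im.max(2)<50).astype(np.uint8)*255&sub; m=cv2.morphologyEx(m,2,np.ones((3,3),np.uint8))
sh=[]
for c in cv2.findContours(m,cv2.RETR_CCOMP,cv2.CHAIN_APPROX_NONE)[0]:
    if len(c)>60:
        e=cv2.fitEllipse(c); print("black",cv2.boundingRect(c),np.round(e[0]+e[1],1),"z.13",ray(p,*e[0],.13).round(4))
hs=cv2.cvtColor(im,cv2.COLOR_BGR2HSV); o=cv2.inRange(hs,(8,90,90),(28,255,255))&sub
c=max(cv2.findContours(o,0,1)[0],key=len);e=cv2.fitEllipse(c);print("balm",np.round(e[0]+e[1],1),"z.11",ray(p,*e[0],.11).round(4))
print("px/60mm at rim",np.linalg.norm(np.subtract(proj(p,[.479,-.238,.13]),proj(p,[.479,-.178,.13]))))
m=cv2.inRange(hs,(0,0,90),(40,90,255)); m[:, :215]=0; m[:,350:]=0; m[:200]=0; m[340:]=0
c=max(cv2.findContours(cv2.morphologyEx(m,3,np.ones((9,9),np.uint8)),0,1)[0],key=cv2.contourArea)
e=cv2.fitEllipse(c); print("lid",cv2.boundingRect(c),np.round(e[0]+e[1],1))
print((ray(p,*e[0],e0[2]-.0105)-e0).round(4))
t=cv2.imread("pics/top0.png"); pt=cams.camera_params("top")
m=cv2.inRange(cv2.cvtColor(t,cv2.COLOR_BGR2HSV),(8,90,90),(28,255,255)); sb=np.zeros_like(m); cv2.circle(sb,(379,242),14,255,-1)
c=max(cv2.findContours(m&sb,0,1)[0],key=len);e=cv2.fitEllipse(c);print("top balm",np.round(e[0]+e[1],1),ray(pt,*e[0],.11).round(4))
m=((t.max(2)<60)*255).astype(np.uint8);sb[:]=0;cv2.circle(sb,(379,242),17,255,-1);m&=sb;c=max(cv2.findContours(m,0,1)[0],key=len);e=cv2.fitEllipse(c);print("top rim",cv2.boundingRect(c),np.round(e[0]+e[1],1),ray(pt,*e[0],.13).round(4))
```

```text
black (218, 76, 88, 94) [262.2 122.7  88.   93.5] z.13 [ 0.4805 -0.2171  0.13  ]
black (234, 91, 63, 66) [264.8 123.5  61.1  63.2] z.13 [ 0.4814 -0.2156  0.13  ]
balm [264.7 123.4  58.5  60.7] z.11 [ 0.4812 -0.2167  0.11  ]
px/60mm at rim 92.89716138526269
lid (219, 209, 126, 122) [281.4 270.2 121.1 125.3]
[-0.0004  0.0008 -0.0105]
top balm [379.5 241.4  18.4  19.4] [ 0.4835 -0.2152  0.11  ]
top rim (364, 228, 31, 28) [379.  241.6  25.7  30. ] [ 0.4801 -0.2099  0.13  ]
```

Emit:
{"api": "servo_tool", "payload": {"targets": [{"grip": 0.5, "dx": 1.5, "dy": -0.3, "dz": 0, "rx": 0, "ry": 0, "rz": 0}, {"grip": 0.5, "dx": 3, "dy": -0.6, "dz": 0, "rx": 0, "ry": 0, "rz": 0}, {"grip": 0.5, "dx": 4.5, "dy": -0.9, "dz": 0, "rx": 0, "ry": 0, "rz": 0}, {"grip": 0.5, "dx": 6, "dy": -1.2, "dz": 0.5, "rx": 0, "ry": 0, "rz": 0}, {"grip": 0.5, "dx": 6.7, "dy": -1.2, "dz": 1, "rx": 0, "ry": 0, "rz": 0}, {"grip": 0.5, "dx": 6.7, "dy": -1.2, "dz": 2, "rx": 0, "ry": 0, "rz": 0}, {"grip": 0.5, "dx": 6.7, "dy": -1.2, "dz": 3, "rx": 0, "ry": 0, "rz": 0}, {"grip": 0.5, "dx": 6.7, "dy": -1.2, "dz": 4, "rx": 0, "ry": 0, "rz": 0}, {"grip": 0.5, "dx": 6.7, "dy": -1.2, "dz": 4.5, "rx": 0, "ry": 0, "rz": 0}, {"grip": 0.5, "dx": 6.7, "dy": -1.2, "dz": 4.5, "rx": 0, "ry": 0, "rz": 0}]}}

```text
time: 7.85
ee_pos: [0.4814, -0.215, 0.1729]
tool_rot: [180.0, -0.0, 166.0]
wrist_force: [0.3, 0.3, -0.0]
finger_gap: 0.0575
grip_force: 32.2
```

Run:
```python
from h import *
delta([.481,-.217,.156])
p=cams.camera_params("wrist"); im=cams.capture("wrist"); t=cams.capture("side"); e=env.read_state()["ee_pos"]
a=cv2.resize(im[150:360,180:380],(400,420),interpolation=2)
b=cv2.resize(t[250:350,250:345],(399,420),interpolation=2)
cv2.imwrite("pics/w5.png",np.hstack([a,b]))
```

```text
t 7.85 pos [ 0.4814 -0.215   0.1729] rot [ 1.7999e+02 -4.0000e-02  1.6598e+02] F [ 0.28  0.3  -0.  ] gap 0.0575
shift cm (tool) [-0.01 -0.2   1.69]
```

View pics/w5.png

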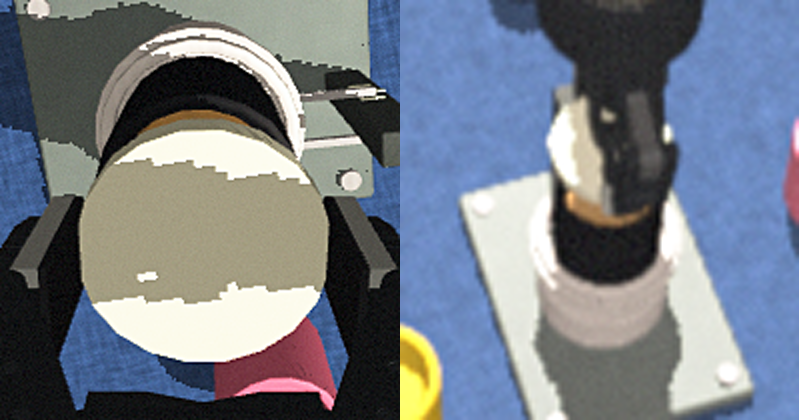

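The bore is about 1 mm to the left of the lid in the wrist view (lid x about 204, bore about 200 in the crop). The lid otherwise hangs over the mouth, and the side view agrees. I shift slightly and lower.

Emit:
{"api": "servo_tool", "payload": {"targets": [{"grip": 0.5, "dx": 0, "dy": -0.15, "dz": 0.4, "rx": 0, "ry": 0, "rz": 0}, {"grip": 0.5, "dx": 0, "dy": -0.15, "dz": 0.8, "rx": 0, "ry": 0, "rz": 0}, {"grip": 0.5, "dx": 0, "dy": -0.15, "dz": 1.2, "rx": 0, "ry": 0, "rz": 0}, {"grip": 0.5, "dx": 0, "dy": -0.15, "dz": 1.5, "rx": 0, "ry": 0, "rz": 0}, {"grip": 0.5, "dx": 0, "dy": -0.15, "dz": 1.7, "rx": 0, "ry": 0, "rz": 0}, {"grip": 0.5, "dx": 0, "dy": -0.15, "dz": 1.9, "rx": 0, "ry": 0, "rz": 0}, {"grip": 0.5, "dx": 0, "dy": -0.15, "dz": 2.05, "rx": 0, "ry": 0, "rz": 0}, {"grip": 0.5, "dx": 0, "dy": -0.15, "dz": 2.2, "rx": 0, "ry": 0, "rz": 0}, {"grip": 0.5, "dx": 0, "dy": -0.15, "dz": 2.2, "rx": 0, "ry": 0, "rz": 0}, {"grip": 0.5, "dx": 0, "dy": -0.15, "dz": 2.2, "rx": 0, "ry": 0, "rz": 0}]}}

```text
time: 9.2
ee_pos: [0.4811, -0.2166, 0.1513]
tool_rot: [-180.0, 0.0, 166.0]
wrist_force: [-1.1, 1.4, -1.5]
finger_gap: 0.0576
grip_force: 32.2
```

Emit:
{"api": "servo_tool", "payload": {"targets": [{"grip": 0.5, "dx": 0, "dy": 0, "dz": 0.05, "rx": 0, "ry": 0, "rz": 0}, {"grip": 0.5, "dx": 0, "dy": 0, "dz": 0.1, "rx": 0, "ry": 0, "rz": 0}, {"grip": 0.5, "dx": 0, "dy": 0, "dz": 0.15, "rx": 0, "ry": 0, "rz": 0}, {"grip": 0.5, "dx": 0, "dy": 0, "dz": 0.2, "rx": 0, "ry": 0, "rz": 0}, {"grip": 0.5, "dx": 0, "dy": 0, "dz": 0.25, "rx": 0, "ry": 0, "rz": 0}, {"grip": 0.5, "dx": 0, "dy": 0, "dz": 0.3, "rx": 0, "ry": 0, "rz": 0}, {"grip": 0.5, "dx": 0, "dy": 0, "dz": 0.3, "rx": 0, "ry": 0, "rz": 0}, {"grip": 0.5, "dx": 0, "dy": 0, "dz": 0.3, "rx": 0, "ry": 0, "rz": 0}, {"grip": 0.5, "dx": 0, "dy": 0, "dz": 0.3, "rx": 0, "ry": 0, "rz": 0}, {"grip": 0.5, "dx": 0, "dy": 0, "dz": 0.3, "rx": 0, "ry": 0, "rz": 0}]}}

```text
time: 10.45
ee_pos: [0.4811, -0.2166, 0.1483]
tool_rot: [-180.0, 0.0, 166.0]
wrist_force: [-1.2, 0.4, 3.0]
finger_gap: 0.0575
grip_force: 32.5
```

The 3 N force arrives at the expected seating height. I open and rise clear.

Emit:
{"api": "servo_tool", "payload": {"targets": [{"grip": 0.7, "dx": 0, "dy": 0, "dz": 0, "rx": 0, "ry": 0, "rz": 0}, {"grip": 0.8, "dx": 0, "dy": 0, "dz": 0, "rx": 0, "ry": 0, "rz": 0}, {"grip": 0.9, "dx": 0, "dy": 0, "dz": 0, "rx": 0, "ry": 0, "rz": 0}, {"grip": 1, "dx": 0, "dy": 0, "dz": 0, "rx": 0, "ry": 0, "rz": 0}, {"grip": 1, "dx": 0, "dy": 0, "dz": -0.5, "rx": 0, "ry": 0, "rz": 0}, {"grip": 1, "dx": 0, "dy": 0, "dz": -1.5, "rx": 0, "ry": 0, "rz": 0}, {"grip": 1, "dx": 0, "dy": 0, "dz": -3, "rx": 0, "ry": 0, "rz": 0}, {"grip": 1, "dx": 0, "dy": 0, "dz": -4.5, "rx": 0, "ry": 0, "rz": 0}, {"grip": 1, "dx": 0, "dy": 0, "dz": -6, "rx": 0, "ry": 0, "rz": 0}, {"grip": 1, "dx": 0, "dy": 0, "dz": -6, "rx": 0, "ry": 0, "rz": 0}]}}

```text
time: 11.7
ee_pos: [0.4816, -0.2169, 0.2096]
tool_rot: [-180.0, 0.1, 166.0]
wrist_force: [-0.2, -0.3, -0.0]
finger_gap: 0.0854
grip_force: 0.0
```

Run:
```python
from h import *
delta([.481,-.216,.18])
p=cams.camera_params("wrist"); im=cams.capture("wrist"); t=cams.capture("side")
a=cv2.resize(im[60:270,180:380],(400,420),interpolation=2)
b=cv2.resize(t[250:350,250:345],(399,420),interpolation=2)
cv2.imwrite("pics/w6.png",np.hstack([a,b])); cv2.imwrite("pics/w6f.png",im)
m=cv2.inRange(cv2.cvtColor(im,cv2.COLOR_BGR2HSV),(0,0,140),(60,80,255)); 
N,l,st,ce=cv2.connectedComponentsWithStats(m)
for k in range(1,N):
    if st[k,4]>1500:
        e=cv2.fitEllipse(max(cv2.findContours((l==k).astype(np.uint8),0,1)[0],key=len)); print(st[k],np.round(e[0]+e[1],1),ray(p,*e[0],.14).round(4))
```

```text
t 11.7 pos [ 0.4816 -0.2169  0.2096] rot [-1.7996e+02  1.3000e-01  1.6597e+02] F [-0.19 -0.25 -0.01] gap 0.0854
shift cm (tool) [0.08 0.07 2.96]
[  200   124   160   148 13417] [282.7 193.3 142.6 154.1] [ 0.4588 -0.2096  0.14  ]
[ 491  174   47   44 1601] [513.8 195.5  39.9  49.1] [ 0.4956 -0.068   0.14  ]
[  92  222   50   43 1615] [116.6 243.1  40.9  48.7] [ 0.465  -0.3244  0.14  ]
[   0  253   38   84 1648] [ 14.4 293.5  33.5  73.8] [ 0.4829 -0.4076  0.14  ]
```

View pics/w6.png

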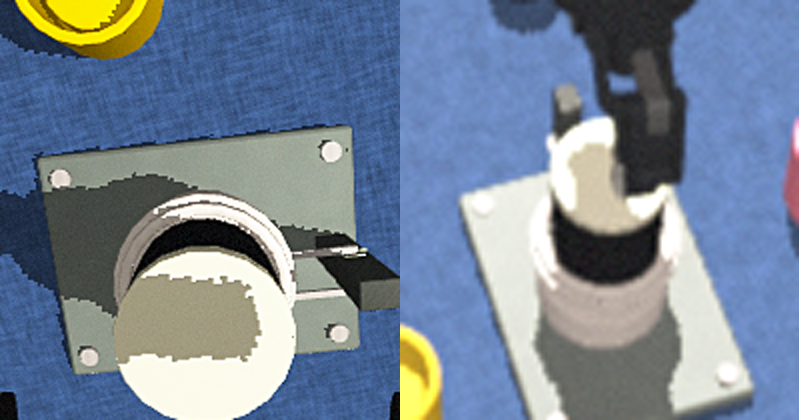

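The lid sits flush on the jar rim, crop ellipse x 114–296, and is level in both views. I close the fingers and come down to just above its centre.

Emit:
{"api": "servo_tool", "payload": {"targets": [{"grip": 0, "dx": 0, "dy": 0, "dz": 0, "rx": 0, "ry": 0, "rz": 0}, {"grip": 0, "dx": 0, "dy": 0, "dz": 0, "rx": 0, "ry": 0, "rz": 0}, {"grip": 0, "dx": 0, "dy": 0, "dz": 0, "rx": 0, "ry": 0, "rz": 0}, {"grip": 0, "dx": 0, "dy": 0, "dz": 0, "rx": 0, "ry": 0, "rz": 0}, {"grip": 0, "dx": 0, "dy": 0.1, "dz": 0.8, "rx": 0, "ry": 0, "rz": 0}, {"grip": 0, "dx": 0, "dy": 0.1, "dz": 1.6, "rx": 0, "ry": 0, "rz": 0}, {"grip": 0, "dx": 0, "dy": 0.1, "dz": 2.4, "rx": 0, "ry": 0, "rz": 0}, {"grip": 0, "dx": 0, "dy": 0.1, "dz": 3.2, "rx": 0, "ry": 0, "rz": 0}, {"grip": 0, "dx": 0, "dy": 0.1, "dz": 3.8, "rx": 0, "ry": 0, "rz": 0}, {"grip": 0, "dx": 0, "dy": 0.1, "dz": 3.8, "rx": 0, "ry": 0, "rz": 0}], "squeeze": 20}}

```text
time: 13.05
ee_pos: [0.4811, -0.2155, 0.1698]
tool_rot: [180.0, -0.0, 166.0]
wrist_force: [-0.3, -0.6, -0.7]
finger_gap: 0.0002
grip_force: 0.0
```

Emit:
{"api": "servo_tool", "payload": {"targets": [{"grip": 0, "dx": 0, "dy": 0, "dz": 0.1, "rx": 0, "ry": 0, "rz": 0}, {"grip": 0, "dx": 0, "dy": 0, "dz": 0.2, "rx": 0, "ry": 0, "rz": 0}, {"grip": 0, "dx": 0, "dy": 0, "dz": 0.3, "rx": 0, "ry": 0, "rz": 0}, {"grip": 0, "dx": 0, "dy": 0, "dz": 0.4, "rx": 0, "ry": 0, "rz": 0}, {"grip": 0, "dx": 0, "dy": 0, "dz": 0.5, "rx": 0, "ry": 0, "rz": 0}, {"grip": 0, "dx": 0, "dy": 0, "dz": 0.6, "rx": 0, "ry": 0, "rz": 0}, {"grip": 0, "dx": 0, "dy": 0, "dz": 0.7, "rx": 0, "ry": 0, "rz": 0}, {"grip": 0, "dx": 0, "dy": 0, "dz": 0.7, "rx": 0, "ry": 0, "rz": 0}, {"grip": 0, "dx": 0, "dy": 0, "dz": 0.7, "rx": 0, "ry": 0, "rz": 0}, {"grip": 0, "dx": 0, "dy": 0, "dz": 0.7, "rx": 0, "ry": 0, "rz": 0}]}}

```text
time: 14.3
ee_pos: [0.4813, -0.2156, 0.1633]
tool_rot: [-180.0, 0.0, 166.0]
wrist_force: [-0.5, -0.4, 0.3]
finger_gap: -0.0002
grip_force: 0.0
```

Emit:
{"api": "servo_tool", "payload": {"targets": [{"grip": 0, "dx": 0, "dy": 0, "dz": 0.1, "rx": 0, "ry": 0, "rz": 0}, {"grip": 0, "dx": 0, "dy": 0, "dz": 0.2, "rx": 0, "ry": 0, "rz": 0}, {"grip": 0, "dx": 0, "dy": 0, "dz": 0.25, "rx": 0, "ry": 0, "rz": 0}, {"grip": 0, "dx": 0, "dy": 0, "dz": 0.3, "rx": 0, "ry": 0, "rz": 0}, {"grip": 0, "dx": 0, "dy": 0, "dz": 0.35, "rx": 0, "ry": 0, "rz": 0}, {"grip": 0, "dx": 0, "dy": 0, "dz": 0.4, "rx": 0, "ry": 0, "rz": 0}, {"grip": 0, "dx": 0, "dy": 0, "dz": 0.45, "rx": 0, "ry": 0, "rz": 0}, {"grip": 0, "dx": 0, "dy": 0, "dz": 0.5, "rx": 0, "ry": 0, "rz": 0}, {"grip": 0, "dx": 0, "dy": 0, "dz": 0.5, "rx": 0, "ry": 0, "rz": 0}, {"grip": 0, "dx": 0, "dy": 0, "dz": 0.5, "rx": 0, "ry": 0, "rz": 0}]}}

```text
time: 15.55
ee_pos: [0.4814, -0.2156, 0.1584]
tool_rot: [-180.0, 0.0, 166.0]
wrist_force: [-0.7, 1.3, 5.8]
finger_gap: 0.0
grip_force: 2.9
```

5.8 N at 0.1584 puts contact at about 0.162. I go 6.4 mm further, to 0.152.

Emit:
{"api": "servo_tool", "payload": {"targets": [{"grip": 0, "dx": 0, "dy": 0, "dz": 0.1, "rx": 0, "ry": 0, "rz": 0}, {"grip": 0, "dx": 0, "dy": 0, "dz": 0.2, "rx": 0, "ry": 0, "rz": 0}, {"grip": 0, "dx": 0, "dy": 0, "dz": 0.3, "rx": 0, "ry": 0, "rz": 0}, {"grip": 0, "dx": 0, "dy": 0, "dz": 0.4, "rx": 0, "ry": 0, "rz": 0}, {"grip": 0, "dx": 0, "dy": 0, "dz": 0.45, "rx": 0, "ry": 0, "rz": 0}, {"grip": 0, "dx": 0, "dy": 0, "dz": 0.5, "rx": 0, "ry": 0, "rz": 0}, {"grip": 0, "dx": 0, "dy": 0, "dz": 0.55, "rx": 0, "ry": 0, "rz": 0}, {"grip": 0, "dx": 0, "dy": 0, "dz": 0.6, "rx": 0, "ry": 0, "rz": 0}, {"grip": 0, "dx": 0, "dy": 0, "dz": 0.64, "rx": 0, "ry": 0, "rz": 0}, {"grip": 0, "dx": 0, "dy": 0, "dz": 0.64, "rx": 0, "ry": 0, "rz": 0}]}}

```text
time: 16.8
ee_pos: [0.4814, -0.2156, 0.1522]
tool_rot: [-180.0, 0.0, 166.0]
wrist_force: [-2.2, 1.3, 9.7]
finger_gap: 0.0
grip_force: 4.8
```

Run:
```python
from h import *
delta([.481,-.216,.152])
im=cams.capture("wrist"); t=cams.capture("side"); f=[env.read_state()["wrist_force"][2]]
for i in range(4): cams.capture("side"); f.append(env.read_state()["wrist_force"][2])
print(np.round(f,2))
a=cv2.resize(im[150:360,180:380],(400,420),interpolation=2)
b=cv2.resize(t[250:350,250:345],(399,420),interpolation=2)
cv2.imwrite("pics/w7.png",np.hstack([a,b]))
```

```text
t 16.8 pos [ 0.4814 -0.2156  0.1522] rot [-1.7999e+02  3.0000e-02  1.6597e+02] F [-2.24  1.33  9.66] gap 0.0
shift cm (tool) [ 0.03 -0.05  0.02]
[10.08  9.19 10.1  10.28  9.22]
```

View pics/w7.png

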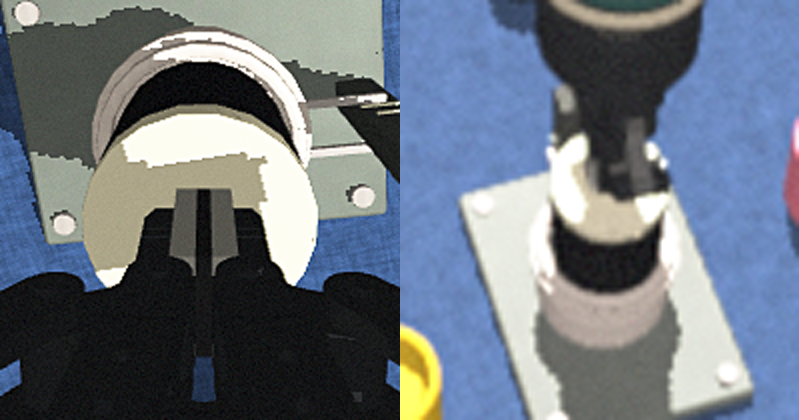

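The closed fingertips press the middle of the lid (crop (203,190)), the lid is still flush, and the push is about 9.7 N, so the platform is about 10 mm down. I hold for over 3 s.

Emit:
{"api": "servo_tool", "payload": {"targets": [{"grip": 0, "dx": 0, "dy": 0, "dz": 0, "rx": 0, "ry": 0, "rz": 0}, {"grip": 0, "dx": 0, "dy": 0, "dz": 0, "rx": 0, "ry": 0, "rz": 0}, {"grip": 0, "dx": 0, "dy": 0, "dz": 0, "rx": 0, "ry": 0, "rz": 0}, {"grip": 0, "dx": 0, "dy": 0, "dz": 0, "rx": 0, "ry": 0, "rz": 0}, {"grip": 0, "dx": 0, "dy": 0, "dz": 0, "rx": 0, "ry": 0, "rz": 0}, {"grip": 0, "dx": 0, "dy": 0, "dz": 0, "rx": 0, "ry": 0, "rz": 0}, {"grip": 0, "dx": 0, "dy": 0, "dz": 0, "rx": 0, "ry": 0, "rz": 0}, {"grip": 0, "dx": 0, "dy": 0, "dz": 0, "rx": 0, "ry": 0, "rz": 0}, {"grip": 0, "dx": 0, "dy": 0, "dz": 0, "rx": 0, "ry": 0, "rz": 0}, {"grip": 0, "dx": 0, "dy": 0, "dz": 0, "rx": 0, "ry": 0, "rz": 0}]}}

```text
time: 18.35
ee_pos: [0.4814, -0.2157, 0.1523]
tool_rot: [-180.0, 0.0, 166.0]
wrist_force: [-1.7, 0.7, 9.4]
finger_gap: -0.0004
grip_force: 4.8
```

Emit:
{"api": "servo_tool", "payload": {"targets": [{"grip": 0, "dx": 0, "dy": 0, "dz": 0, "rx": 0, "ry": 0, "rz": 0}, {"grip": 0, "dx": 0, "dy": 0, "dz": 0, "rx": 0, "ry": 0, "rz": 0}, {"grip": 0, "dx": 0, "dy": 0, "dz": 0, "rx": 0, "ry": 0, "rz": 0}, {"grip": 0, "dx": 0, "dy": 0, "dz": 0, "rx": 0, "ry": 0, "rz": 0}, {"grip": 0, "dx": 0, "dy": 0, "dz": 0, "rx": 0, "ry": 0, "rz": 0}, {"grip": 0, "dx": 0, "dy": 0, "dz": 0, "rx": 0, "ry": 0, "rz": 0}, {"grip": 0, "dx": 0, "dy": 0, "dz": 0, "rx": 0, "ry": 0, "rz": 0}, {"grip": 0, "dx": 0, "dy": 0, "dz": 0, "rx": 0, "ry": 0, "rz": 0}, {"grip": 0, "dx": 0, "dy": 0, "dz": 0, "rx": 0, "ry": 0, "rz": 0}, {"grip": 0, "dx": 0, "dy": 0, "dz": 0, "rx": 0, "ry": 0, "rz": 0}]}}

```text
time: 19.6
ee_pos: [0.4814, -0.2156, 0.1522]
tool_rot: [-180.0, 0.0, 166.0]
wrist_force: [-1.3, 1.4, 10.1]
finger_gap: 0.0002
grip_force: 4.8
```

Emit:
{"api": "servo_tool", "payload": {"targets": [{"grip": 0, "dx": 0, "dy": 0, "dz": 0, "rx": 0, "ry": 0, "rz": 0}, {"grip": 0, "dx": 0, "dy": 0, "dz": 0, "rx": 0, "ry": 0, "rz": 0}, {"grip": 0, "dx": 0, "dy": 0, "dz": 0, "rx": 0, "ry": 0, "rz": 0}, {"grip": 0, "dx": 0, "dy": 0, "dz": 0, "rx": 0, "ry": 0, "rz": 0}, {"grip": 0, "dx": 0, "dy": 0, "dz": 0, "rx": 0, "ry": 0, "rz": 0}, {"grip": 0, "dx": 0, "dy": 0, "dz": 0, "rx": 0, "ry": 0, "rz": 0}, {"grip": 0, "dx": 0, "dy": 0, "dz": 0, "rx": 0, "ry": 0, "rz": 0}, {"grip": 0, "dx": 0, "dy": 0, "dz": 0, "rx": 0, "ry": 0, "rz": 0}, {"grip": 0, "dx": 0, "dy": 0, "dz": 0, "rx": 0, "ry": 0, "rz": 0}, {"grip": 0, "dx": 0, "dy": 0, "dz": 0, "rx": 0, "ry": 0, "rz": 0}]}}

```text
time: 20.85
ee_pos: [0.4814, -0.2156, 0.1523]
tool_rot: [-180.0, 0.0, 166.0]
wrist_force: [-2.6, 1.2, 9.1]
finger_gap: -0.0001
grip_force: 4.8
```

```bash
python3 -c "
from h import *
delta([.481,-.216,.152]); print(finish_job())"
```

```text
t 20.85 pos [ 0.4814 -0.2156  0.1523] rot [-1.7999e+02  3.0000e-02  1.6598e+02] F [-2.59  1.24  9.06] gap -0.0001
shift cm (tool) [ 0.03 -0.05  0.03]
the job is handed in; nothing more can be done
None
```

The 60 mm lid sits flush on the jar and was held down for about 4 s at 9–10 N, which puts the platform at about 10 mm (judged from push and tool height, pointer not read); I handed the job in at 20.85 s still pressing, and no verdict came back.

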